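# Clip the cover onto the sample transport tray and keep it pressed

### The job

Close the sample transport tray: take the loose grey cover by its rib, lay it squarely over the tray and press it straight down until both steel clips snap over its ends, then keep pressing so that the rubber seal stays squeezed most of the way down. The plastic is brittle, so grip it lightly and do not force it, and leave the label roll, the specimen cup and the dropper bottle where they stand. Finish while still holding the cover by its rib and pressing it down: do not let go.

Things in the scene. Friction and masses are not known exactly. Their poses are not given: they have to be found in the camera images.
- cover_grip (a point): Middle of the grip rib of the loose grey plastic cover, 25 mm above its underside. Cover: plate 70 (x) x 104 (y) x 5 mm; on its middle a rib 14 mm thick (x), 60 mm long (y), 30 mm high. 56 to 112 g. Starts flat on the table, rib up; z is up; a half turn about z makes no difference. Pinch the rib across x. Brittle: 20 to 40 N of grip is plenty, 80 N per finger cracks it.
- cover_tongue (a point): Tip of the cover's latching tongue at its +y end, 56 mm from the centre; a like one is at the -y end (112 mm over both). Tongues are 24 mm wide and 2.5 mm thick, their tops level with the plate's top, 5 mm above the cover's underside.
- tray: White sample transport tray with three tubes in it, fixed to the table; origin at the centre of its underside, on the table top. Foot plate 96 (x) x 138 mm (y), walls 72 x 104 mm, 31 mm high. A sprung steel clip 22 mm wide stands at each y end. The cover goes on with its centre over the tray's, its y along the tray's y (either way round). Pressing with over 45 N would crack the cover.
- guide_mouth (a point): Centre of the mouth between the four white guides on the tray's two x sides, level with the guides' tops, 57.5 mm above the table. Inner faces 75 mm apart, flared outward over the top 12 mm; they take the 70 mm width of the cover.
- catch_line (a point): Midpoint between the two clips at the height of their catches' undersides, 41.5 mm above the table; catches 104 mm apart, flared lead-ins above. They meet the tongues with the cover's underside 47 mm up; the force then rises to some 6 to 20 N and suddenly drops when they snap over the tongues, underside about 36 mm up.
- seal (a joint): How far the black rubber seal frame inside the tray is pressed down, m: 0 free (its top is 38 mm above the table), 0.006 fully squeezed against its stop. Springy, 2 N per mm. The cover's underside rests on it.
- clip_left (a joint): Opening angle of the clip at the tray's +y end, rad: 0 upright (at rest, or snapped over the cover); about 0.13 when the cover's tongue is passing it.
- clip_right (a joint): The same for the clip at the tray's -y end.
- label_roll: White label roll lying flat, 72 mm across, 30 mm high; origin at the centre of its underside. Leave alone.
- cup: Specimen cup with a white lid, 55 mm across, 72 mm high; origin at the centre of its underside. Leave alone.
- bottle: Brown dropper bottle, 33 mm across, 106 mm high; origin at the centre of its underside. Leave alone.
There are look-alikes about, which are no part of the job. Of the things that look like the part that bears cover_grip, take the one that is nearest to the robot's base at the start.

How it is judged (in metres and radians):
On the way:
1. the cover is squarely on the tray and both clips have snapped over its tongues (z of cover_grip in the frame of tray below 0.0618 m and horizontal distance between cover_grip and tray below 0.006 m and angle between the y axis of cover_grip and the y axis of tray, either way round below 0.1 rad and value of joint each of clip_left, clip_right below 0.03 rad), for 0.1 s.
At the end, for the whole second after the job is handed in: Through the last second the cover lies on the tray (centre within 6 mm, turned < 0.1 rad, tilted < 0.08 rad), both clips are upright over its tongues (< 0.03 rad), and the fingers still hold it (> 3 N) and press the seal at least 3 mm down (about 6 N) (z of cover_grip in the frame of tray below 0.0605 m and horizontal distance between cover_grip and tray below 0.006 m and angle between the y axis of cover_grip and the y axis of tray, either way round below 0.1 rad and angle between cover_grip's own z axis and vertical below 0.08 rad and value of joint each of clip_left, clip_right below 0.03 rad and value of joint seal above 0.003 m and contact force between the fingers and cover above 3 N); the arm keeps its last pose, push and grip.
It fails at once if the brittle cover was squeezed with more than 80 N per finger (contact force between the fingers and cover above 160 N).
It fails at once if the brittle cover was pressed on the tray with more than 45 N (contact force between cover and tray above 45 N).
It fails at once if the label roll was disturbed (distance of label_roll from where it was at the start of the episode above 0.02 m).
It fails at once if the specimen cup was disturbed (distance of cup from where it was at the start of the episode above 0.02 m).
It fails at once if the dropper bottle was disturbed (distance of bottle from where it was at the start of the episode above 0.02 m).
It also fails if it takes over 45 s, if anything falls off the work surface, if the arm or the gripper's body presses on something with over 40 N, if the wrist force passes 120 N, or if a joint passes its speed limit or range.

### The arm

A 6-joint arm with a two-finger parallel gripper is mounted at the origin on a cart in front of the work surface, level with it; the furniture and walls round the work are solid. World frame = base frame: x ahead of the robot, y to its left, z up, the work surface at z = 0. Lengths are in mm, angles in rad, forces in N, time in s.
With the tool pointing down it reaches from about 300 to 775 mm from the base axis. Payload 14.6 kg.
Tool frame: the origin (TCP) lies on the centre line of the jaws, within the pads' length; the fingertips stand 19 mm ahead of it and the grasp point (between the pads) is the TCP (bot.tip_reach is the distance from the TCP to the fingertips, in mm); y points along the fingers, x is the direction in which the jaws open and shut, and the axes are right-handed (so a half turn about y gives the same grasp; the last joint's range is limited). The gripper opens to 85 mm and grips with 20 to 120 N. Pads are 22 mm wide; open, the fingers measure 114 mm over their backs; the gripper's body (76 mm by 85 mm) begins 54 mm behind the grasp point. The pads swing forward as they close: fully open they stand 13 mm farther back than shut.
Start: joints at [-1.411, 0.3, 1.521, -0, 1.321, -0.067], TCP at [123.667, -535.907, 250.281] pointing down, gripper open.
Joint ranges: [-3.03, 3.03], [-0.79, 2.21], [0.23, 2.52], [-1.04, 4.18], [0, 3.07], [-2.55, 2.55]. Speed limits (rad/s): [2.22, 2.22, 2.57, 3.14, 3.14, 3.14].

### API

Orientations are given as a unit quaternion [w, x, y, z].
In Python, from rig import bot gives the robot as it stands. Calls block until the motion is done:
- bot.move_to(position, orientation): joint-space move of the TCP to a pose.
- bot.servo_line(position, attitude=None, speed=150, until_force=None): straight line of the TCP; attitude=None keeps the orientation; speed is the mean speed in mm/s. With until_force (N) it stops when the force on the tool has changed by that much, and returns True; else False.
- bot.move_joints(angles): joint-space move.
- bot.move_gripper(opening, grip_force=None): finger opening in mm; grip_force is the grip in N (None keeps the last); returns when the fingers have stopped.
- bot.dwell(seconds).
- bot.ik(position, orientation): joint angles nearest the present ones, or None.
- bot.read_state(): the state.
- bot.read_camera(name): name is "scene" or "top" or "wrist"; returns a dict with "image" (384x512x3 uint8, blue, green, red), "depth" (384x512 float32, mm along the optical axis (not along the pixel's ray), 0 where there is no reading), "fovy" (degrees; the focal length in pixels is half the picture's height over the tangent of half this angle, whatever the lens; pixels are square), "cx", "cy" (the principal point, pixels), "eye" and "attitude" of the camera in the world; the wrist camera has in their place "mount" (4x4, takes a point from camera to tool coordinates, whose origin is the TCP and whose axes are the tool frame's). Camera axes: x right, y down, z forward; pixel columns grow to the right and rows downward; lengths in mm; the calibration is good to about 2 mm. The wrist camera is an equidistant fisheye: a pixel r from the principal point sees the ray r / f radians off the axis. A picture is of the moment at which its call begins: read the wrist's pose just before it.
A pose or a line that the arm cannot do raises bot.MotionError and nothing moves.
- bot.finish_job(): hands the job in, once; it reports no verdict.
The state is a dict: "clock": time; "joint_positions": joint angles; "qvel": joint speeds; "effort": joint torques, N m; "ee_pos": TCP position; "tool_rot": TCP orientation; "ft_force": force on the tool from outside, world axes, zero at the start; "moment": the same for the moment, N m; "grip_width": finger opening in mm.
Only numpy, scipy, OpenCV 4.12 (cv2) and the standard library are available. Lean on these libraries where they do the work, as an engineer would, in place of code of your own. Each camera call takes 0.05 s, during which the arm holds its last target. There are 200 camera calls.

## Working session

There is one attempt and no reset: what is moved stays moved. The work goes in short steps, each a Python script; the robot and the scene stay as the last script left them, time stands still between calls to the robot, and variables do not carry over. Pictures are saved under pics/ and viewed, about 8 in all and at most 12, crops included, and the job is handed in when it is done.

```bash
ls; mkdir -p pics
cat > h.py <<'E'
import numpy as np, cv2
from rig import bot
from scipy.spatial.transform import Rotation as R
def rot(q): return R.from_quat([q[1],q[2],q[3],q[0]]).as_matrix()
def cloud(c):
    "world xyz per pixel of a fixed (pinhole) camera, from depth"
    h,w=c["depth"].shape; f=h/2/np.tan(np.radians(c["fovy"])/2)
    u,v=np.meshgrid(np.arange(w),np.arange(h)); d=c["depth"]
    p=np.dstack([(u-c["cx"])/f*d,(v-c["cy"])/f*d,d])
    A=np.array(c["attitude"]); A=rot(A) if A.size==4 else A
    return p@A.T+np.array(c["eye"])
E
python3 - <<'E'
from h import *
import pickle
s=bot.read_state();print({k:np.round(v,3) for k,v in s.items()},bot.tip_reach)
cs={n:bot.read_camera(n) for n in("scene","top")}
pickle.dump(cs,open("c0.pkl","wb"))
for n,c in cs.items(): print(n,c["fovy"],c["cx"],c["cy"],c["eye"],c["attitude"],np.mean(c["depth"]>0))
cv2.imwrite("pics/a.png",np.vstack([cs["top"]["image"]]));cv2.imwrite("pics/b.png",cs["scene"]["image"])
E
```

```text
pics
{'clock': np.float64(0.0), 'joint_positions': array([-1.411,  0.3  ,  1.522, -0.   ,  1.321, -0.067]), 'qvel': array([ 0.001,  0.   ,  0.   , -0.001, -0.   , -0.001]), 'effort': array([ 1.0000e-03, -5.4350e+01, -3.6179e+01, -0.0000e+00,  4.0000e-03,
        0.0000e+00]), 'ee_pos': array([ 123.62 , -535.704,  249.702]), 'tool_rot': array([ 0.554, -0.553,  0.441, -0.44 ]), 'ft_force': array([-0.379, -0.202, -1.277]), 'moment': array([-0.01 , -0.011,  0.039]), 'grip_width': np.float64(85.334)} 19.0
scene 52.07837019435945 253.84077272834983 189.58852266721405 [-37.32114614 561.48905235 884.10941964] [ 0.1654506  -0.39053739  0.83946032 -0.33972492] 0.9960835774739584
top 46.44829720595977 254.9555221122607 195.93539269926885 [ 506.26959651   77.82835999 1757.48409994] [-0.01768231  0.70791404 -0.70588124  0.01663494] 0.9960886637369791
```

View pics/a.png

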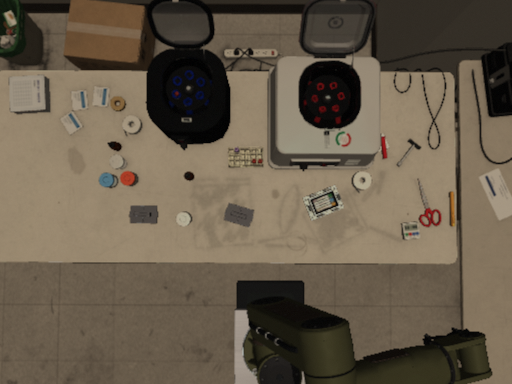

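View pics/b.png

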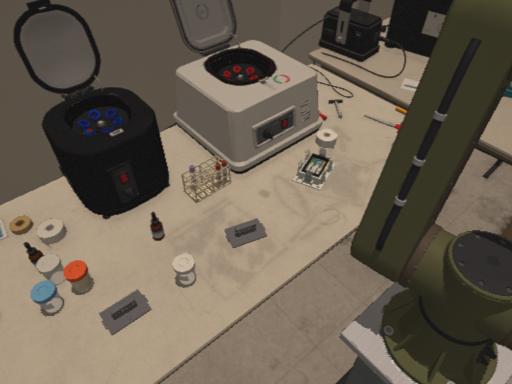

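Top view: grey covers at (238,215), the one nearer the base, and (143,214). The tray is at (323,203), the label roll at (362,181), the cup at (183,218) and the bottle at (188,176). Next I measure these from colour and depth.

Run:
```python
from h import *
import pickle
cs=pickle.load(open("c0.pkl","rb"))
c=cs["top"];P=cloud(c);im=c["image"]
for n,(u,v) in dict(cov=(238,215),cov2=(143,214),tray=(323,203),roll=(362,181),cup=(183,218),bot=(188,176),table=(270,230),sciss=(290,240)).items():
    print(n,np.round(P[v,u]),im[v,u])
def blob(m,u,v,r=32):
    k=np.zeros_like(m);k[v-r:v+r,u-r:u+r]=m[v-r:v+r,u-r:u+r]
    n,l,st,ce=cv2.connectedComponentsWithStats(k.astype(np.uint8));i=1+st[1:,4].argmax();return l==i
for n,(u,v) in dict(cov=(238,215),cov2=(143,214)).items():
    hsv=cv2.cvtColor(im,cv2.COLOR_BGR2HSV)
    m=blob((im.max(2)<110),u,v,25)
    f=192/np.tan(np.radians(c["fovy"])/2)
    vv,uu=np.nonzero(m);A=rot(c["attitude"])
    d=np.c_[(uu-c["cx"])/f,(vv-c["cy"])/f,np.ones(len(uu))]@A.T
    q=c["eye"]+d*((5-c["eye"][2])/d[:,2])[:,None]
    r=cv2.minAreaRect(q[:,:2].astype(np.float32));print(n,m.sum(),r,q.mean(0))
    t=P[m];t=t[t[:,2]>20];print("rib",t.mean(0),len(t),t[:,2].max())
    if len(t)>4: print(cv2.minAreaRect(t[:,:2].astype(np.float32)))
# tray: above-table points by depth
m=blob(P[...,2]>14,323,203,22);t=P[m];print("tray hi",m.sum(),t.mean(0),cv2.minAreaRect(t[:,:2].astype(np.float32)),t[:,2].max())
m=blob(P[...,2]>3,323,203,25);t=P[m];print("tray lo",m.sum(),t.mean(0),cv2.minAreaRect(t[:,:2].astype(np.float32)))
a=cv2.resize(im[160:250,200:390],None,fx=4,fy=4,interpolation=cv2.INTER_CUBIC);cv2.imwrite("pics/c.png",a)
```

```text
cov [516. 145.  42.] [69 75 80]
cov2 [519. 510.  38.] [63 68 74]
tray [ 564. -185.   11.] [113 130 141]
roll [ 651. -339.    6.] [ 85 104 117]
cup [504. 351.  73.] [147 170 176]
bot [662. 333.  77.] [15 18 20]
table [458.  21.  -4.] [112 137 154]
sciss [419. -57.   1.] [109 134 151]
cov 489 ((519.036376953125, 145.18441772460938), (110.26441192626953, 72.27023315429688), 73.5072250366211) [518.11759503 145.25595215   5.        ]
rib [519.23803937 143.86268735  89.91049955] 62 1757.4840999384874
((513.7778930664062, 126.63806915283203), (97.84806060791016, 14.795379638671875), 73.43034362792969)
cov2 470 ((517.4179077148438, 518.5753784179688), (66.49325561523438, 109.78229522705078), 0.16460633277893066) [518.63266543 517.09794346   5.        ]
rib [520.79900911 510.18782285  61.30169994] 65 1757.4840999384874
((517.1450805664062, 312.14410400390625), (468.9604797363281, 12.82986068725586), 88.90971374511719)
tray hi 532 [ 567.70019432 -183.89429758   38.94184266] ((530.7686157226562, -91.65789794921875), (92.50382995605469, 332.29345703125), 22.244781494140625) 1757.4840999384874
tray lo 870 [ 568.31506225 -184.02179176   34.66201228] ((524.5562133789062, -114.40582275390625), (146.48988342285156, 366.5716247558594), 23.781349182128906)
```

View pics/c.png

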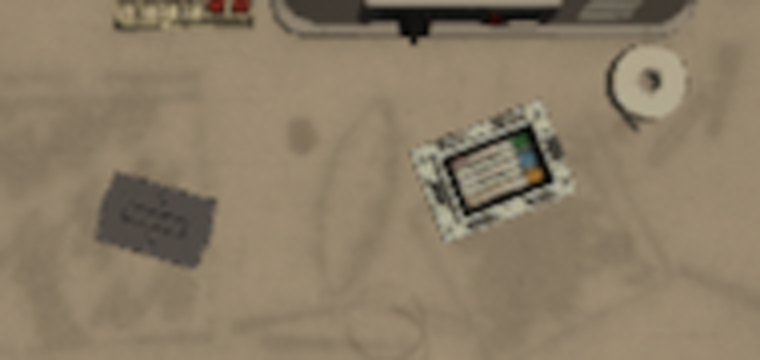

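```bash
cat >> h.py <<'E'
def quat(deg):
    "tool down, jaws opening along heading deg"
    a=np.radians(deg);x=np.array([np.cos(a),np.sin(a),0]);y=np.array([0,0,-1.])
    q=R.from_matrix(np.c_[x,y,np.cross(x,y)]).as_quat();return np.array([q[3],*q[:3]])
def best(p,deg):
    "the heading (or its half turn) needing the smaller last joint"
    c=[(abs(j[5]),d) for d in(deg,deg+180) if (j:=bot.ik(p,quat(d))) is not None]
    return min(c)[1]
def wrist(name=None):
    s=bot.read_state();c=bot.read_camera("wrist");c["s"]=s
    if name: cv2.imwrite(name,c["image"])
    return c
def wcast(c,uv,z):
    "fisheye pixels -> world points on plane z"
    uv=np.atleast_2d(uv).astype(float);f=192/np.tan(np.radians(c["fovy"])/2)
    d=uv-[c["cx"],c["cy"]];r=np.linalg.norm(d,axis=1);th=r/f
    k=np.where(r>0,np.sin(th)/np.maximum(r,1e-9),0)
    ray=np.c_[d*k[:,None],np.cos(th)]
    M=np.array(c["mount"]);A=rot(c["s"]["tool_rot"])
    e=A@M[:3,3]+c["s"]["ee_pos"];w=ray@M[:3,:3].T@A.T
    return e+w*((z-e[2])/w[:,2])[:,None]
E
python3 - <<'E'
from h import *
import pickle
out={}
for n,p,d in(("tray",[545,-176,230],22),("cov",[505,142,200],-16.5)):
    dd=best(p,d);bot.move_to(p,quat(dd));bot.dwell(.3)
    out[n]=wrist(f"pics/w_{n}.png");s=bot.read_state();print(n,dd,s["clock"],s["ee_pos"],s["joint_positions"])
c=out["cov"];print(c["fovy"],c["cx"],c["cy"],np.round(c["mount"],3))
pickle.dump(out,open("w0.pkl","wb"))
cv2.imwrite("pics/d.png",np.vstack([cv2.resize(out[k]["image"],(400,300),interpolation=cv2.INTER_AREA) for k in out]))
E
```

```text
tray 22 2.45 [ 544.92877909 -176.23555075  230.00712748] [-3.76747061e-01  3.66850687e-01  1.48010616e+00  1.15190873e-05
  1.29461564e+00 -7.60274316e-01]
cov -16.5 4.025 [505.14985446 141.62604602 199.99481581] [ 2.03538219e-01  2.91252133e-01  1.65398455e+00 -3.00876065e-05
  1.19633118e+00  4.91991361e-01]
65.70646984690485 256.01629964376457 191.94851015537276 [[ 1.00000e+00 -0.00000e+00 -1.00000e-03  1.12300e+00]
 [ 1.00000e-03 -3.22000e-01  9.47000e-01 -1.22398e+02]
 [-1.00000e-03 -9.47000e-01 -3.22000e-01  8.39780e+01]
 [ 0.00000e+00  0.00000e+00  0.00000e+00  1.00000e+00]]
```

View pics/w_tray.png

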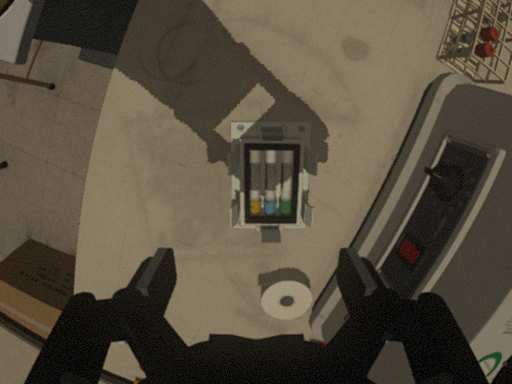

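View pics/w_cov.png

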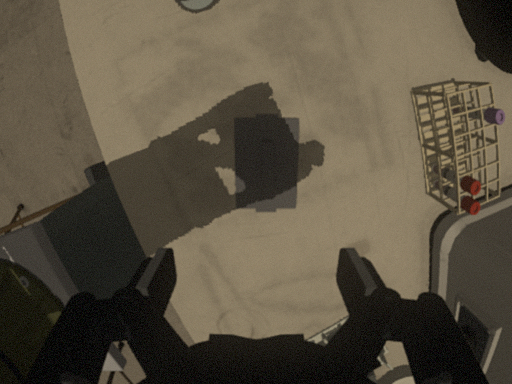

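The tray view has the black seal frame at about (244,143)–(299,224), with clips at (270,128) and (270,234). The cover view has the plate at about (235,117)–(299,210), partly in shadow. I'll fit both.

```bash
cat >> h.py <<'E'
def fit(c,mask,box,z):
    u0,v0,u1,v1=box;k=np.zeros(mask.shape,np.uint8);k[v0:v1,u0:u1]=mask[v0:v1,u0:u1]
    cn,_=cv2.findContours(k,cv2.RETR_EXTERNAL,cv2.CHAIN_APPROX_NONE);g=max(cn,key=cv2.contourArea)[:,0]
    P=wcast(c,g,z);return g,P,cv2.minAreaRect(P[:,:2].astype(np.float32))
E
python3 - <<'E'
from h import *
import pickle
o=pickle.load(open("w0.pkl","rb"))
c=o["tray"];im=c["image"];g,P,r=fit(c,im.max(2)<60,(236,136,308,230),38);print("seal",r,g.min(0),g.max(0),[im[v,u].tolist() for u,v in((248,180),(238,180),(270,148))])
v=c["depth"];print([v[y,x] for x,y in((248,180),(270,128),(270,234),(200,320))])
t=im.copy();cv2.drawContours(t,[g[:,None]],-1,(0,0,255),1)
c=o["cov"];im=c["image"];h=cv2.cvtColor(cv2.GaussianBlur(im,(3,3),0),cv2.COLOR_BGR2HSV)
print([(im[y,x].tolist(),h[y,x].tolist()) for x,y in((240,125),(225,125),(266,170),(290,195),(240,200),(225,180),(225,150))])
b=im.astype(int)
m=cv2.morphologyEx(((h[...,1]<45)).astype(np.uint8),cv2.MORPH_OPEN,np.ones((3,3)))
g,P,r=fit(c,m,(222,105,312,222),5);print("cover",r,g.min(0),g.max(0))
t2=im.copy();cv2.drawContours(t2,[g[:,None]],-1,(0,0,255),1)
cv2.imwrite("pics/e.png",np.hstack([cv2.resize(x[100:250,200:330],None,fx=3,fy=3) for x in(t,t2)]))
E
```

```text
seal ((567.3150634765625, -182.82699584960938), (60.61221694946289, 92.90283966064453), 21.315088272094727) [244 143] [300 222] [[16, 20, 25], [114, 137, 143], [25, 28, 30]]
[np.float32(329.09525), np.float32(334.75467), np.float32(339.6292), np.float32(444.0554)]
[([36, 40, 43], [19, 49, 42]), ([44, 57, 63], [19, 76, 64]), ([39, 35, 40], [13, 44, 41]), ([62, 71, 78], [19, 45, 79]), ([41, 46, 50], [17, 49, 47]), ([94, 118, 129], [20, 71, 129]), ([53, 61, 72], [18, 71, 72])]
cover ((486.8743591308594, 133.6637420654297), (5.840690612792969, 10.07325553894043), 73.365966796875) [237 180] [246 185]
```

View pics/e.png

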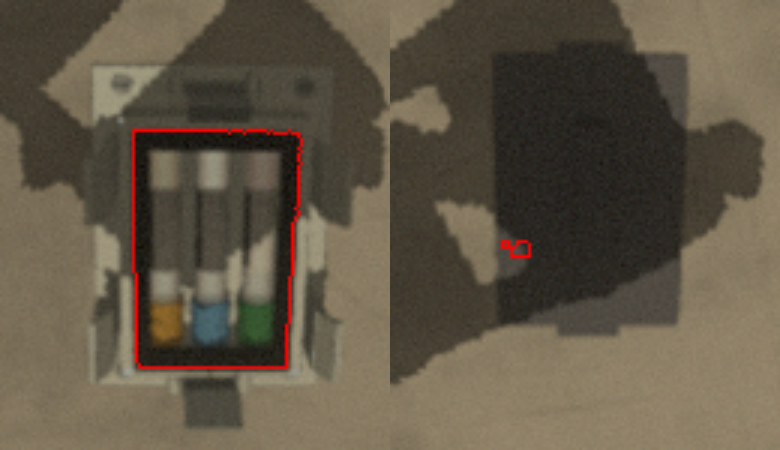

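The seal fit is good: 60.6×92.9 mm with square edges. The cover threshold was too tight, so I'll loosen it.

Run:
```python
from h import *
import pickle
o=pickle.load(open("w0.pkl","rb"))
c=o["tray"];im=c["image"];g,P,r=fit(c,im.max(2)<60,(236,136,308,230),38)
q=cv2.approxPolyDP(g[:,None],8,True)[:,0];W=wcast(c,q,38)[:,:2];print(np.round(W),[np.round(np.degrees(np.arctan2(*(np.roll(W,-1,0)-W)[i][::-1])),1) for i in range(len(W))],W.mean(0))
c=o["cov"];im=c["image"];L=cv2.GaussianBlur(im,(0,0),1.2);h=cv2.cvtColor(L,cv2.COLOR_BGR2HSV)
for T in(55,59,62):
    m=cv2.morphologyEx(((h[...,1]<T)&(h[...,2]<95)).astype(np.uint8),cv2.MORPH_CLOSE,np.ones((5,5)))
    m=cv2.morphologyEx(m,cv2.MORPH_OPEN,np.ones((7,7)))
    g,P,r=fit(c,m,(225,108,310,220),4);print(T,r,g.min(0),g.max(0),cv2.contourArea(g[:,None]))
```

```text
[[ 523. -151.]
 [ 558. -236.]
 [ 611. -215.]
 [ 578. -130.]] [np.float64(-67.3), np.float64(21.7), np.float64(111.5), np.float64(-158.8)] [ 567.29487987 -183.23504713]
55 ((518.8152465820312, 145.68572998046875), (108.3915786743164, 67.47894287109375), 73.57168579101562) [235 115] [297 210] 5222.0
59 ((518.8124389648438, 145.7436981201172), (108.4687728881836, 67.88005065917969), 73.4764175415039) [235 115] [297 210] 5423.0
62 ((518.9161987304688, 145.73568725585938), (108.48297882080078, 68.1861572265625), 73.3901138305664) [235 115] [297 210] 5501.5
```

Cover: (518.8,145.7), heading −16.5°, and it agrees with the top view to 1 mm. Tray: (567.3,−183.0), heading 21.7°. Next I grasp.

Run:
```python
from h import *
q=quat(-16.5)
bot.move_gripper(70,30)
bot.servo_line([518.8,145.7,90],q)
print(bot.servo_line([518.8,145.7,28],q,speed=60,until_force=6),bot.read_state()["ee_pos"])
f0=bot.read_state()["ft_force"]
bot.move_gripper(0,35);s=bot.read_state();print(s["grip_width"],f0,s["ft_force"],s["ee_pos"])
bot.servo_line([518.8,145.7,160],q,speed=100);bot.dwell(.3)
s=bot.read_state();print(s["grip_width"],s["ft_force"],s["ee_pos"],s["clock"])
p=[567.3,-183,160];d=21.7
j=bot.ik(p,quat(d));print(j)
bot.move_to(p,quat(d));bot.dwell(.4);s=bot.read_state();print(s["grip_width"],s["ft_force"],s["ee_pos"],s["clock"])
import pickle;pickle.dump(wrist("pics/held.png"),open("w1.pkl","wb"))
```

```text
False [519.03156205 145.75088603  28.39130661]
13.354139831040607 [-0.15093445 -0.60480922 -0.40560237] [0.47415085 0.39773857 2.04270382] [518.94798625 145.71187678  28.18101531]
13.193564780647662 [-0.2423613  -0.2377324  -0.78720292] [518.74539464 145.70774718 159.81045998] 8.725
[-3.73481323e-01  4.85579314e-01  1.48175868e+00 -4.44089210e-16
  1.17425466e+00 -7.52217771e-01]
13.289536072760944 [-0.08586209  0.24662645 -1.48199902] [ 567.39270897 -182.68987978  160.02687287] 10.3833
```

View pics/held.png

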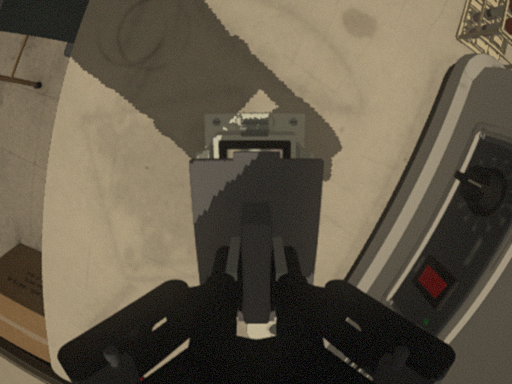

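Cover held level. Its edge corners are at (190,159) and (323,159), the tongue tip is at about (256,151), and the tray end is visible behind it. I'll check the offset of the cover in the tool, and the tray centre line.

Run:
```python
from h import *
import pickle
c=pickle.load(open("w1.pkl","rb"));s=c["s"];A=rot(s["tool_rot"]);z=s["ee_pos"][2]-28+5
g=cv2.cvtColor(c["image"],cv2.COLOR_BGR2GRAY)
print([g[145:168,u].tolist() for u in (210,256,310)]);print(g[158:168:4,184:198].tolist(),g[158:168:4,316:330].tolist())
for z in (z-1.,):
    for p in wcast(c,[(190,159),(323,159),(256,151.5)],z): print(np.round((p-s["ee_pos"])@A,1))
a=np.radians(21.7);X=np.array([np.cos(a),np.sin(a),0]);Y=np.array([-np.sin(a),np.cos(a),0])
for zz in(3,8):
    for p in wcast(c,[(205,113),(306,113)],zz): print(zz,np.round([(p-[567.3,-183,0])@X,(p-[567.3,-183,0])@Y],1))
```

```text
[[74, 73, 72, 74, 65, 76, 75, 70, 68, 71, 74, 77, 67, 53, 51, 71, 84, 93, 88, 97, 89, 89, 91], [15, 32, 27, 65, 128, 151, 105, 79, 89, 89, 90, 81, 76, 64, 51, 49, 37, 44, 47, 38, 50, 43, 42], [81, 83, 79, 81, 75, 78, 78, 77, 91, 80, 88, 85, 83, 63, 43, 46, 51, 45, 44, 55, 52, 45, 49]]
[[135, 134, 137, 138, 139, 132, 119, 94, 66, 55, 61, 72, 85, 95], [136, 134, 136, 139, 125, 78, 58, 51, 58, 68, 90, 92, 92, 91], [140, 139, 135, 139, 129, 98, 86, 88, 89, 93, 89, 90, 91, 90]] [[59, 65, 61, 65, 67, 68, 72, 81, 81, 83, 87, 78, 82, 80], [52, 51, 57, 51, 48, 47, 49, 54, 73, 85, 77, 79, 88, 79], [43, 52, 53, 50, 51, 55, 51, 61, 76, 82, 79, 83, 83, 80]]
[-32.4  24.   51.2]
[35.7 24.  51.2]
[ 1.4 24.  54.7]
3 [-46.3  66.8]
3 [48.5 66.7]
8 [-45.5  67.1]
8 [47.7 67. ]
```

Cover and tray share the same camera bias of about +1.3 mm in x and −1 to −2 mm in y, so they are aligned to each other within about 1 mm. I'll descend in steps, watching the force.

Run:
```python
from h import *
a=np.radians(21.7);Y=np.array([-np.sin(a),np.cos(a),0])
p=np.array([567.3,-183,0])-0.5*Y;q=quat(21.7)
bot.move_gripper(0,40)
print(bot.servo_line([*p[:2],92],q,speed=80,until_force=6))
def st():
    s=bot.read_state();print(np.round(s["ee_pos"],1),np.round(s["ft_force"],1),np.round(s["moment"],2),round(s["grip_width"],2),s["clock"])
    return s["ft_force"][2]
f0=st()
print(bot.servo_line([*p[:2],77],q,speed=30,until_force=8));st()
for z in np.arange(75,64.9,-1):
    bot.servo_line([*p[:2],z],q,speed=15,until_force=25);f=st()
    if abs(f-f0)>24: break
```

```text
False
[ 567.8 -183.6   92.5] [ 0.8  0.1 -1.7] [-0.03 -0.01  0.01] 13.38 11.65
False
[ 567.5 -183.6   77. ] [ 0.3 -0.5 -0.9] [-0.22 -0.03  0.  ] 13.25 12.3
[ 567.6 -183.6   75.1] [ 1.3 -2.8 -0.3] [-0.33 -0.21  0.  ] 13.5 12.5833
[ 567.6 -183.5   74.2] [ 1.1 -1.7  2.7] [-0.18 -0.2  -0.02] 13.47 12.8333
[ 567.7 -183.5   73.2] [ 1.7 -0.7  4.9] [-0.06 -0.22  0.  ] 13.57 13.0833
[ 567.7 -183.5   72.3] [ 1.6 -0.8  5.2] [-0.18 -0.21  0.01] 13.26 13.3333
[ 567.8 -183.5   71.4] [ 1.7 -1.   6.7] [-0.03 -0.18  0.  ] 13.0 13.5833
[ 567.9 -183.5   70.6] [ 1.5 -0.6  8. ] [-0.14 -0.18  0.01] 13.21 13.8333
[ 568.  -183.6   69.8] [ 1.4 -1.3  8.7] [-0.13 -0.22 -0.02] 13.09 14.0833
[ 568.2 -183.7   69.1] [ 1.4 -0.6 12. ] [-0.14 -0.15 -0.  ] 13.42 14.3333
[ 568.3 -183.7   68.3] [ 1.6  0.4 13.9] [-0.03 -0.16  0.02] 13.6 14.5833
[ 567.1 -182.9   65.3] [ 1.2  4.4 -3.4] [ 0.38 -0.34 -0.06] 13.26 14.8333
[ 567.  -183.1   64.5] [-1.3  4.  -1.3] [ 0.8   0.25 -0.02] 13.33 15.0833
```

Run:
```python
from h import *
a=np.radians(21.7);Y=np.array([-np.sin(a),np.cos(a),0])
p=np.array([567.3,-183,0])-0.5*Y;q=quat(21.7)
bot.dwell(.2)
def st():
    s=bot.read_state();print(np.round(s["ee_pos"],1),np.round(s["ft_force"],1),np.round(s["moment"],2),round(s["grip_width"],2),s["clock"])
    return s["ft_force"][2]
st()
for z in np.arange(64,59.5,-.5):
    bot.servo_line([*p[:2],z],q,speed=10,until_force=15);bot.dwell(.1)
    if st()>9: break
import pickle;pickle.dump(wrist("pics/on.png"),open("w2.pkl","wb"));c=bot.read_camera("scene");cv2.imwrite("pics/on_s.png",cv2.resize(c["image"][130:200,270:370],None,fx=6,fy=6))
```

```text
[ 567.1 -183.3   64.6] [-3.1  2.6 -2.4] [0.79 0.46 0.01] 13.46 15.2833
[ 567.6 -183.6   64.3] [-1.6  1.3  1.9] [0.41 0.39 0.05] 13.26 15.6333
[ 567.6 -183.6   63.7] [-2.1  0.3  4.4] [0.33 0.3  0.05] 13.36 15.9833
[ 567.6 -183.6   63.2] [-0.5 -1.2  4.6] [0.12 0.23 0.07] 13.25 16.3333
[ 567.6 -183.6   62.7] [-1.3 -1.   5.5] [0.1  0.32 0.03] 13.64 16.6833
[ 567.6 -183.6   62.3] [-0.3 -0.7  6.7] [0.2  0.4  0.05] 13.23 17.0333
[ 567.7 -183.6   61.9] [-1.4 -0.3  7.8] [0.16 0.41 0.05] 13.11 17.3833
[ 567.7 -183.6   61.4] [-1.7 -0.8  8.3] [0.22 0.53 0.03] 13.37 17.7333
[ 567.7 -183.6   61. ] [-3.9 -0.3  8.4] [0.22 0.63 0.01] 13.22 18.0833
[ 567.7 -183.6   60.6] [-3.  -0.8  9.7] [0.26 0.67 0.03] 13.22 18.4333
```

View pics/on.png

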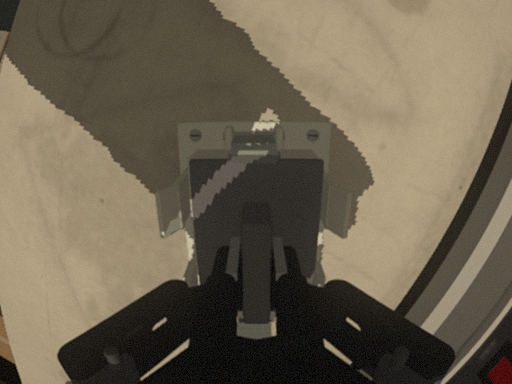

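Force now follows the seal's 2 N/mm, with about 11 N net, roughly 5 mm of squeeze. The cover lies square between the guides, with the far clip at (256,145). One close-up to check the clips.

Run:
```python
import cv2,numpy as np
w=cv2.imread("pics/on.png")[110:180,200:312];s=cv2.imread("pics/on_s.png")
w=cv2.convertScaleAbs(cv2.resize(w,(600,375),interpolation=cv2.INTER_CUBIC)[:220],alpha=2);s=cv2.resize(s,(600,375))
cv2.imwrite("pics/z.png",np.vstack([w,cv2.convertScaleAbs(s,alpha=1.4)]))
```

```text
(no output)
```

View pics/z.png

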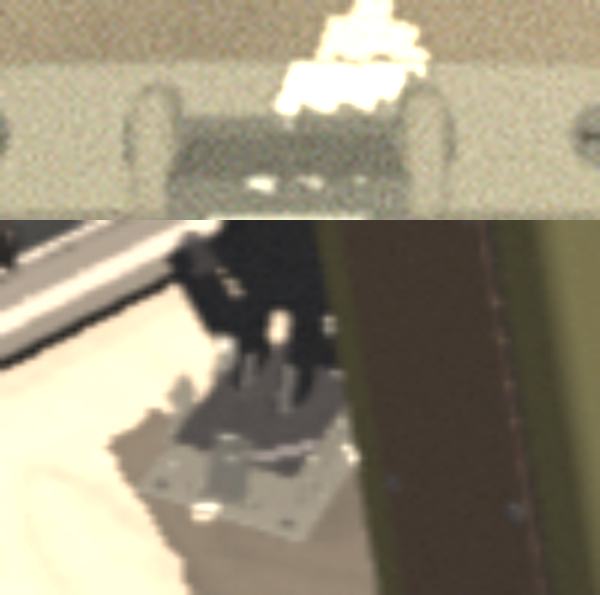

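The +y clip stands upright over the tongue, but the −y clip is hidden. A half-latched cover would tilt in the grip, so I compare its edges in the wrist view before and after.

Run:
```python
from h import *
import pickle
for n in("w1","w2"):
    c=pickle.load(open(n+".pkl","rb"));g=cv2.GaussianBlur(cv2.cvtColor(c["image"],cv2.COLOR_BGR2GRAY),(0,0),1).astype(float);d=c["depth"]
    print(n,"L",g[185,184:202].round(),"R",g[185,312:330].round());print(g[150:166,200:210].mean(1).round(),g[150:166,300:312].mean(1).round())
    print("depth far",np.median(d[166:176,205:235]),np.median(d[166:176,280:315]),"near",np.median(d[245:260,208:222]),np.median(d[245:260,295:308]),"edge rows",[int(np.argmax(d[150:170,u]<np.median(d[170,200:310])+4))+150 for u in(205,300)], "cols",[np.nonzero(d[180]<np.median(d[180,200:310])+8)[0][[0,-1]]])
```

```text
w1 L [133. 134. 135. 136. 133. 123. 108.  96.  91.  90.  90.  90.  90.  90.
  90.  90.  91.  91.] R [ 49.  50.  50.  50.  49.  49.  49.  50.  56.  75. 106. 134. 149. 152.
 152. 152. 153. 153.]
[ 87.  95. 100. 104. 108. 112. 111. 100.  82.  68.  68.  78.  86.  90.
  90.  90.] [78. 78. 79. 79. 79. 79. 78. 71. 60. 51. 47. 47. 47. 47. 48. 48.]
depth far 151.23892 151.30824 near 164.6206 165.66934 edge rows [159, 159] cols [array([190, 511])]
w2 L [71. 71. 71. 73. 76. 75. 67. 55. 49. 48. 47. 47. 47. 48. 48. 49. 52. 61.] R [47. 47. 46. 46. 47. 49. 49. 48. 49. 53. 61. 69. 73. 73. 73. 73. 76. 80.]
[82. 79. 78. 78. 78. 78. 77. 74. 65. 54. 47. 46. 47. 47. 47. 48.] [82. 79. 79. 79. 79. 78. 78. 74. 65. 54. 48. 47. 48. 48. 48. 48.]
depth far 151.3465 151.38513 near 164.52164 165.6517 edge rows [159, 159] cols [array([ 81, 511])]
```

Run:
```python
from h import *
bot.dwell(.5);s=bot.read_state();print(np.round(s["ee_pos"],2),np.round(s["ft_force"],1),s["grip_width"],s["clock"])
if s["ft_force"][2]>6: bot.finish_job();print("done")
```

```text
[ 567.67 -183.62   60.59] [-3.5 -0.   9.4] 13.251957914137694 19.0333
the job is handed in; nothing more can be done
done
```

I closed the tray and handed the job in at 19 s, with the gripper still holding the cover by its rib and pressing it down. No verdict was reported.

I took the grey cover nearest the base, gripped it at 35–40 N and pressed it straight down over the tray. The force rose to about 14 N and then dropped suddenly as the clips snapped. I then pressed further onto the seal.

**Last checks:**
- **Position:** the tool was within 1 mm of the measured tray centre.
- **Level:** wrist-camera depths show the cover sat the same in the grip as before placing, to within about 0.1 mm, so it was level and had not slipped.
- **Seal:** the underside was about 32.5 mm up. The net push was about 11 N and followed the seal's 2 N/mm, so the seal was squeezed about 5 to 5.5 mm.
- **Clips:** the +y clip stood upright over its tongue. The −y clip was hidden from the cameras, so I infer that it snapped from the cover's height, its levelness and the force drop.

**Not checked or unclear:**
- A wrist moment of about 0.7 N m remained, and I did not explain it.
- I did not look again at the label roll, cup or bottle, though the arm's path did not go near them.

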